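Split the laundry supplies evenly on the counter balance

TASK

Make up two equal-weight portions of laundry supplies: share all four packs (detergent carton, round tub, soap block and the dryer-sheet carton now on the counter) over the two pans of the balance so that both pans come to rest level. Set each pack gently, right way up, flat on a pan and not on another pack, let go, and leave the spray bottle, brush and measuring cup around the balance where they are.

Things in the scene. Friction and masses are not known exactly. Their poses are not given: they have to be found in the camera images.
- balance: White housing of a two-pan counter balance, fixed, 180 (x) x 340 (y) x 48 mm. Origin on the counter under its centre; x from the robot's side to the far side, y to its left pan. Pan centres lie at y = +130 and -130 mm. Between the pans stands a column 100 (x) x 50 (y) mm, 123 mm high, with a white line on black: a level pan has the top of its rim at that line.
- pan_a: The pan that starts low, with the carton and one more pack; left or right. Flat aluminium tray 250 (x) x 170 mm (y), rim 10 mm high, axes as the balance. Origin at the centre of its upper face: 96 mm above the counter when level, 88 to 104 mm between its stops. It takes two packs in line, centred 60 mm before and behind its origin; packs start near these places.
- pan_b: The other pan, alike, starts high with one pack. The pans stay flat and move only straight up and down, one rising as the other sinks, so where on a pan a thing stands does not matter. A damped spring centres them: about 20 g of difference moves each pan 1 mm from level; the stops (8 mm) are reached at about 160 g.
- carton: Large upright white detergent carton with a brown band, 80 (x) x 60 (y) x 130 mm high, 400 g; origin at the centre of its underside. Starts on the low pan together with the tub or the soap.
- tub: Round white tub with a grey lid, 64 mm diameter, 100 mm high, 300 g; origin at the centre of its underside. Starts on a pan.
- soap: Cream block of laundry soap with rounded edges, lying flat, 90 (x) x 50 (y) x 40 mm high, 200 g; origin at the centre of its underside. Starts on a pan.
- sheets: Small brown cardboard carton of dryer sheets, lying flat, 90 (x) x 55 (y) x 45 mm high, 100 g; origin at the centre of its underside. Starts on the counter left of the balance. The weights given for the packs are true to about 3 %.
- spray: Bystander: clear spray bottle with grey head, 64 mm diameter, 166 mm high, standing on the counter left of the balance, before or behind the dryer-sheet carton; origin at the centre of its underside.
- brush: Bystander: hand brush lying on the counter to the right of the balance, near the robot.
- cup: Bystander: clear measuring cup, 76 mm diameter, 85 mm high, beyond the balance; origin at its underside.
There are look-alikes about, which are no part of the job. What is shaped like the tub but blue or turquoise is not meant. Leave any orange look-alike of the sheets alone.

How it is judged:
By the outcome, as a careful person would: the job done as asked, in the order asked, and still so for the second after the job is handed in, with the robot touching nothing.
It also fails if it takes over 61 s, if anything falls off the work surface, if the arm or the gripper's body presses on something with over 40 N, if the wrist force passes 120 N, or if a joint passes its speed limit or range.

ROBOT

A 6-joint arm with a two-finger parallel gripper is mounted at the origin on the work surface. World frame = base frame: x ahead of the robot, y to its left, z up, the work surface at z = 0. Lengths are in m, angles in rad, forces in N, time in s.
With the tool pointing down it reaches from about 0.35 to 0.85 m from the base axis. Payload 8.1 kg.
Tool frame: the origin (TCP) lies midway between the tips of the shut fingers; the grasp point (between the pads) lies 19 mm behind it; z points along the fingers, y is the line along which they close (so a half turn about z gives the same grasp; the last joint's range is limited). The gripper opens to 85 mm and grips with 20 to 120 N. Pads are 22 mm wide; open, the fingers measure 114 mm over their backs; the gripper's body (76 mm by 85 mm) begins 54 mm behind the grasp point. The pads swing forward as they close: fully open they stand 13 mm farther back than shut.
Start: joints at [-1.31, 0.13, 1.488, -0, 1.523, -0.085], TCP at [0.203, -0.564, 0.231] pointing down, gripper open.
Joint ranges: [-2.96, 2.96], [-0.89, 2.26], [0.02, 2.5], [-1.34, 4.48], [0, 2.73], [-2.66, 2.66]. Speed limits (rad/s): [2.39, 2.39, 2.79, 3.14, 3.14, 3.14].

INTERFACE

Orientations are given as a rotation vector (axis times angle).
In Python, from plant import monitor, eyes, sign_off gives the robot as it stands.
- The arm moves only by the tool arm_command, never from a script. Its arguments are lists of equal length, an entry for each row: "translation": the shift along the tool's x, y, z in fractions of the full range, 1 being 750 mm, a list of three; "rot": the turn, a rotation vector about the tool's x, y, z in parts of the range, where 1.0 means 60 degrees, a list of three. In form: {"translation": [[dx, dy, dz], ...], "rot": [[wx, wy, wz], ...]}. A call has 1 to 12 rows; each row is the pose to reach, as a shift and turn from the pose commanded when the call began, along the tool's axes at that moment; what a row does not reach only later rows make up. A row lasts 1/12 s, in which the tool goes at most 41.7 mm and 7.16 degrees, less where a joint would pass 70% of its speed; a pose out of reach is approached as far as the arm can. A call with a gripper value outside its range is refused whole. "gripper" is the opening, from -1 (shut) to 1 (fully open), set as the call begins (left out, the last holds). The fingers move at their own pace and stop on an object; "newtons" is the grip in N (left out, the last holds). Time passes only in rows, so rows that repeat a pose let the fingers close. It gives the time, the measured TCP pose, the force, the opening and the grip force at its end, in the units of the state.
- monitor.state(): the state, without advancing time (a new reading comes with each control period).
- eyes.capture(name): name is "scene" or "top" or "wrist"; returns a dict with "image" (480x640x3 uint8, red, green, blue), "depth" (480x640 float32, m along the optical axis (not along the pixel's ray), 0 where there is no reading), "vfov" (degrees; the focal length in pixels is half the picture's height over the tangent of half this angle, whatever the lens; pixels are square), "cx", "cy" (the principal point, pixels), "xyz" and "rotation" of the camera in the world. Camera axes: x right, y up, looking along -z (the intrinsics and any distortion apply to the point x, -y, -z); pixel columns grow to the right and rows downward; lengths in m; the calibration is good to about 2 mm. The wrist camera is an equidistant fisheye: a pixel r from the principal point sees the ray r / f radians off the axis. A picture is of the moment at which its call begins.
- sign_off(): hands the job in; it is judged then, once.
The state is a dict: "t": time; "qpos": joint angles; "dq": joint speeds; "tau": joint torques, N m; "ee_pos": TCP position; "tool_rot": TCP orientation; "contact_force": force on the tool from outside, world axes, zero at the start; "moment": the same for the moment, N m; "finger_gap": opening from 0.0 (shut) to 1.0 (fully open); "gripper_force": force on a finger pad.
Only numpy, scipy, OpenCV 4.12 (cv2) and the standard library are available. Lean on these libraries where they do the work, as an engineer would, in place of code of your own. Each camera call takes 0.05 s, during which the arm holds its last target. There are 200 camera calls.

## Working session

There is one attempt and no reset: what is moved stays moved. The work goes in short steps, Python scripts to look and compute and a tool call to move; the robot and the scene stay as the last step left them, time stands still between calls to the robot, and variables do not carry over. Pictures are saved under pics/ and viewed, at most 10 in all, crops included, and the job is handed in when it is done.

Besides the shell and the picture viewer there is one more tool, called after ">>>" as name(argument=value, ...), one argument or row to a line, values as JSON. arm_command: Moves the arm, as the interface text tells. Its arguments: {"type":"object","properties":{"translation":{"type":"array"},"rot":{"type":"array"},"gripper":{"type":"number"},"newtons":{"type":"number"}},"required":["translation","rot"]}

```bash
ls; mkdir -p pics
cat > h.py <<'E'
import numpy as np, cv2
from plant import monitor, eyes, sign_off
def cap(n,name):
    c=eyes.capture(n); cv2.imwrite(f'pics/{name}.png',c['image'][:,:,::-1]); np.save(f'pics/{name}.npy',c,allow_pickle=True); return c
def load(name): return np.load(f'pics/{name}.npy',allow_pickle=True).item()
def cloud(c):
    f=240/np.tan(np.radians(c['vfov'])/2); v,u=np.mgrid[:480,:640]; d=c['depth']
    p=np.stack([(u-c['cx'])/f*d,-(v-c['cy'])/f*d,-d],-1)
    R=np.array(c['rotation'])
    return p@R.T+np.array(c['xyz'])
E
python3 - <<'E'
from h import *
print(monitor.state())
for n in('top','scene'):
    c=cap(n,n+'0'); print({k:c[k] for k in c if k not in('image','depth')})
E
```

```text
pics
{'t': 0.0, 'qpos': array([-1.31041257e+00,  1.31116919e-01,  1.48932404e+00,  1.13028303e-05,
        1.52297533e+00, -8.54160117e-02]), 'dq': array([-1.02404795e-04,  8.50669040e-05,  1.99035086e-04, -5.00262382e-04,
        2.18539565e-03,  3.64742831e-04]), 'tau': array([ 1.42955596e-03, -5.69404042e+01, -5.00547194e+01, -2.31268987e-04,
        1.50829920e-02, -2.13042853e-06]), 'ee_pos': array([ 0.20324165, -0.56393757,  0.23024627]), 'tool_rot': array([-3.09296115e+00, -5.40165150e-01,  2.32481877e-04]), 'contact_force': array([-0.08183023,  1.15786666,  0.32838433]), 'moment': array([-0.00877554,  0.01599811, -0.04644272]), 'gripper_force': 0.0, 'finger_gap': 0.9978593258806328}
{'vfov': 47.89096622701398, 'cx': 314.2349625954648, 'cy': 237.07783160864915, 'xyz': array([0.399068  , 0.0336323 , 1.32490777]), 'rotation': array([ 0.10000222, -0.09433854, -1.54191439])}
{'vfov': 48.65278444280397, 'cx': 308.56779335687344, 'cy': 239.11858322161746, 'xyz': array([1.19826207, 0.16910053, 1.10479856]), 'rotation': array([0.41182839, 0.53122465, 1.72679908])}
```

View pics/top0.png

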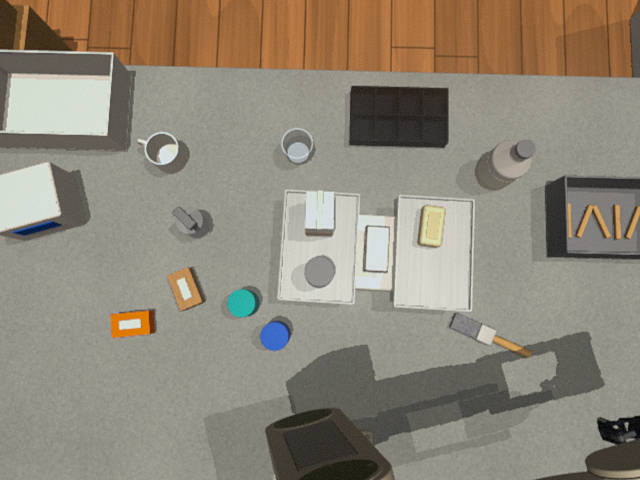

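View pics/scene0.png

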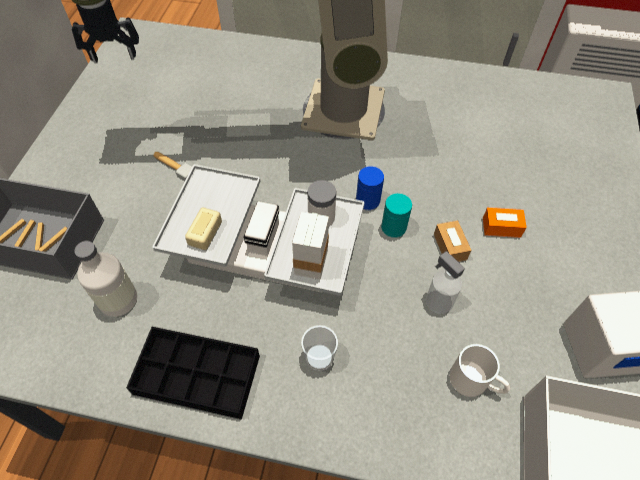

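```bash
sed -i "s/R=np.array(c\['rotation'\])/R=cv2.Rodrigues(np.array(c['rotation']))[0]/" h.py
cat >> h.py <<'E'
def blob(P,c,x,y,z,col=None):
    m=(P[...,0]>x[0])&(P[...,0]<x[1])&(P[...,1]>y[0])&(P[...,1]<y[1])&(P[...,2]>z[0])&(P[...,2]<z[1])
    q=P[m]; r=cv2.minAreaRect((q[:,:2]*1000).astype(np.float32))
    return len(q),np.round(np.median(q,0)*1000,1),[np.round(v,1) for v in r], np.round((q.min(0)+q.max(0))*500,1)
E
python3 - <<'E'
from h import *
for n in('top0','scene0'):
    c=load(n);P=cloud(c);print(n)
    pts={'tub':(320,272),'carton':(320,213),'soap':(432,226),'sheets':(185,288),'panA':(300,250),'panB':(432,290),'counter':(220,250),'turq':(242,303),'spray':(188,222),'column':(377,248)} if n=='top0' else {'tub':(321,193),'carton':(311,226),'soap':(204,224),'sheets':(453,236),'panA':(340,250),'panB':(220,190),'col':(263,215)}
    for k,(u,v) in pts.items(): print(k,np.round(P[v,u]*1000))
    if n=='top0':
        for k,z in {'tub':.02,'carton':.02,'soap':.012,'sheets':.01}.items():
            p=P[pts[k][1],pts[k][0]]; print(k,blob(P,c,(p[0]-.07,p[0]+.07),(p[1]-.055,p[1]+.055),(p[2]-z,p[2]+.01)))
        for k,x,z in(('A',(.2,.8),(.085,.105)),):
            m=(P[...,2]>.08)&(P[...,2]<.118)
            n_,l,s,ce=cv2.connectedComponentsWithStats(m.astype(np.uint8))
            for i in range(1,n_):
                if s[i,4]>1500: q=P[l==i]; print(s[i],[np.round(t,1) for t in cv2.minAreaRect((q[:,:2]*1000).astype(np.float32))],np.median(q[:,2]))
E
```

```text
top0
tub [467.  26. 190.]
carton [588.  29. 217.]
soap [ 578. -219.  143.]
sheets [430. 341.  48.]
panA [523.  72.  88.]
panB [ 439. -228.  102.]
counter [526. 272.  -0.]
turq [398. 199.  99.]
spray [569. 314. 169.]
column [ 528. -101.  124.]
tub (711, array([468. ,  27.3, 187.9]), [array([468.4,  26.6]), array([61.4, 61.1]), np.float64(1.9)], array([468.4,  26.6, 182.6]))
carton (1127, array([593. ,  30.4, 218. ]), [array([594.2,  30.2]), array([59.7, 81.2]), np.float64(89.0)], array([594.2,  30.2, 210.6]))
soap (914, array([ 578. , -219.3,  143.5]), [array([ 579.8, -220.7]), array([50.8, 91.9]), np.float64(82.8)], array([ 580.1, -221.1,  141.5]))
sheets (911, array([427.5, 342.9,  45.1]), [array([427.7, 343.7]), array([90.8, 56.1]), np.float64(24.5)], array([428.5, 343.4,  46.4]))
[ 278  190   82  115 6411] [array([531.7,  28.5]), array([174.3, 254.2]), np.float64(88.0)] 0.08838568790750334
[ 393  195   82  117 7758] [array([ 523. , -231.2]), array([175.5, 254.9]), np.float64(88.0)] 0.10428060655256943
scene0
tub [480.  29. 191.]
carton [591.  31. 219.]
soap [ 584. -215.  145.]
sheets [429. 343.  45.]
panA [552.  89.  88.]
panB [ 451. -227.  101.]
col [ 513. -101.  116.]
```

```bash
cat > go.py <<'E'
import sys
from h import *
s=monitor.state(); x,y,z,yaw=map(float,sys.argv[1:5])
R=cv2.Rodrigues(s['tool_rot'])[0]; a=np.radians(yaw)
G=np.array([[np.cos(a),np.sin(a),0],[np.sin(a),-np.cos(a),0],[0,0,-1]])
print('shift',np.round(R.T@(np.array([x,y,z])-s['ee_pos']*1000),1),'rot',np.round(np.degrees(cv2.Rodrigues(R.T@G)[0].ravel()),2),'t',round(s['t'],2),'F',np.round(s['contact_force'],1),'q',np.round(s['qpos'],2))
E
python3 go.py 468.4 26.6 300 -1.9
```

```text
shift [ 449.6 -465.9  -68.8] rot [-1.000e-01  1.000e-02  2.171e+01] t 0.1 F [-0.1 -0.3  0.8] q [-1.31  0.13  1.49  0.    1.52 -0.09]
```

The rows are not in the units I measure in: shifts go in shares of 750 mm and turns go in shares of 60 degrees. I convert before sending: -275 mm / 750 = -0.3667, 265 mm / 750 = 0.3533, 21.7 degrees / 60 = 0.3617.

>>> arm_command(
  translation=[
    [0.0067,-0.0067,-0.0267],
    [0.0267,-0.0267,-0.0533],
    [0.06,-0.06,-0.08],
    [0.0933,-0.096,-0.092],
    [0.128,-0.132,-0.092],
    [0.1627,-0.168,-0.092],
    [0.1973,-0.204,-0.092],
    [0.232,-0.24,-0.092],
    [0.2667,-0.276,-0.092],
    [0.3013,-0.312,-0.092],
    [0.3333,-0.3453,-0.092],
    [0.3533,-0.3667,-0.092],
  ],
  rot=[
    [0,0,0],
    [0,0,0.0333],
    [0,0,0.0667],
    [0,0,0.1],
    [0,0,0.1333],
    [0,0,0.1667],
    [0,0,0.2],
    [0,0,0.2333],
    [0,0,0.2667],
    [0,0,0.3],
    [0,0,0.3333],
    [0,0,0.3617],
  ],
  gripper=1,
)

```text
t: 1.1
ee_pos: [0.3601, -0.2131, 0.3001]
tool_rot: [-3.14, 0.052, -0.0]
contact_force: [0.9, 0.4, 0.3]
finger_gap: 0.999
gripper_force: 0.0
```

```bash
python3 go.py 468.4 26.6 300 -1.9
```

```text
shift [ 100.2 -243.2    0.3] rot [-0.05 -0.01 -0.01] t 1.1 F [0.9 0.4 0.3] q [-0.66 -0.39  1.84  0.    1.69  0.95]
```

Converted, -243.2 mm / 750 = -0.3243, 100.2 mm / 750 = 0.1336.

>>> arm_command(
  translation=[
    [0.0133,-0.0333,0],
    [0.0333,-0.08,0],
    [0.0533,-0.1293,0],
    [0.0733,-0.1787,0],
    [0.0933,-0.228,0],
    [0.112,-0.2733,0],
    [0.1253,-0.304,0],
    [0.1336,-0.3243,0],
    [0.1336,-0.3243,0],
    [0.1336,-0.3243,0],
  ],
  rot=[
    [0,0,0],
    [0,0,0],
    [0,0,0],
    [0,0,0],
    [0,0,0],
    [0,0,0],
    [0,0,0],
    [0,0,0],
    [0,0,0],
    [0,0,0],
  ],
)

```text
t: 1.93
ee_pos: [0.4674, 0.0244, 0.2997]
tool_rot: [3.141, -0.048, -0.002]
contact_force: [-0.2, -0.9, -0.8]
finger_gap: 0.997
gripper_force: 0.0
```

```bash
python3 go.py 468.4 26.6 130 -1.9
```

```text
shift [  1.2  -2.2 169.7] rot [0.01 0.08 0.14] t 1.93 F [-0.2 -0.9 -0.8] q [-0.06 -0.25  1.73 -0.    1.66  1.54]
```

Converted, 170 mm / 750 = 0.2267, -2.2 mm / 750 = -0.0029.

>>> arm_command(
  translation=[
    [0.0007,-0.0013,0.02],
    [0.0016,-0.0029,0.06],
    [0.0016,-0.0029,0.1067],
    [0.0016,-0.0029,0.1493],
    [0.0016,-0.0029,0.184],
    [0.0016,-0.0029,0.2107],
    [0.0016,-0.0029,0.224],
    [0.0016,-0.0029,0.2267],
    [0.0016,-0.0029,0.2267],
  ],
  rot=[
    [0,0,0],
    [0,0,0],
    [0,0,0],
    [0,0,0],
    [0,0,0],
    [0,0,0],
    [0,0,0],
    [0,0,0],
    [0,0,0],
  ],
)

```text
t: 2.68
ee_pos: [0.4687, 0.0253, 0.1304]
tool_rot: [3.141, -0.053, -0.001]
contact_force: [-0.3, -0.4, 0.6]
finger_gap: 1.001
gripper_force: 0.0
```

>>> arm_command(
  translation=[
    [0,0,0],
    [0,0,0],
    [0,0,0],
    [0,0,0],
    [0,0,0],
    [0,0,0],
    [0,0,0],
    [0,0,0],
  ],
  rot=[
    [0,0,0],
    [0,0,0],
    [0,0,0],
    [0,0,0],
    [0,0,0],
    [0,0,0],
    [0,0,0],
    [0,0,0],
  ],
  gripper=-1,
  newtons=30,
)

```text
t: 3.35
ee_pos: [0.4704, 0.0262, 0.1326]
tool_rot: [-3.141, 0.051, -0.006]
contact_force: [-1.2, 2.1, 7.4]
finger_gap: 0.74
gripper_force: 29.7
```

```bash
python3 go.py 468.4 26.6 265 -1.9
```

```text
shift [  -1.5   -0.4 -132.4] rot [-0.02 -0.21  0.03] t 3.35 F [-1.2  2.1  7.4] q [-0.05 -0.16  1.96  0.    1.34  1.55]
```

Converted, -90 mm / 750 = -0.12, -88 mm / 750 = -0.1173.

>>> arm_command(
  translation=[
    [0,0,-0.0053],
    [0,0,-0.0187],
    [0,0,-0.04],
    [0,0,-0.064],
    [0,0,-0.088],
    [0,0,-0.1067],
    [0,0,-0.1173],
    [0,0,-0.12],
  ],
  rot=[
    [0,0,0],
    [0,0,0],
    [0,0,0],
    [0,0,0],
    [0,0,0],
    [0,0,0],
    [0,0,0],
    [0,0,0],
  ],
)

```text
t: 4.02
ee_pos: [0.4699, 0.0259, 0.2227]
tool_rot: [3.141, -0.052, 0.005]
contact_force: [0.4, 0.4, -3.4]
finger_gap: 0.742
gripper_force: 30.1
```

```bash
python3 go.py 463 -229 222 -1.9
```

```text
shift [  1.5 255.    0.7] rot [ 0.01 -0.19  0.01] t 4.02 F [ 0.4  0.4 -3.4] q [-0.05 -0.23  1.85 -0.    1.52  1.55]
```

>>> arm_command(
  translation=[
    [0,0.0067,0],
    [0,0.024,0],
    [0,0.0533,0],
    [0,0.0907,0],
    [0,0.132,0],
    [0,0.1733,0],
    [0,0.2147,0],
    [0.0013,0.2533,0],
    [0.0013,0.2867,0],
    [0.0013,0.3133,0],
    [0.0013,0.332,0],
    [0.002,0.34,0],
  ],
  rot=[
    [0,0,0],
    [0,0,0],
    [0,0,0],
    [0,0,0],
    [0,0,0],
    [0,0,0],
    [0,0,0],
    [0,0,0],
    [0,0,0],
    [0,0,0],
    [0,0,0],
    [0,0,0],
  ],
)

```text
t: 5.02
ee_pos: [0.461, -0.2305, 0.219]
tool_rot: [-3.14, 0.055, 0.003]
contact_force: [-0.3, -0.2, -3.0]
finger_gap: 0.744
gripper_force: 30.3
```

Converted, 67 mm / 750 = 0.0893, 62 mm / 750 = 0.0827.

>>> arm_command(
  translation=[
    [0,0,0.004],
    [0,0,0.016],
    [0,0,0.036],
    [0,0,0.056],
    [0,0,0.072],
    [0,0,0.0827],
    [0,0,0.0893],
    [0,0,0.0893],
  ],
  rot=[
    [0,0,0],
    [0,0,0],
    [0,0,0],
    [0,0,0],
    [0,0,0],
    [0,0,0],
    [0,0,0],
    [0,0,0],
  ],
)

```text
t: 5.68
ee_pos: [0.4614, -0.228, 0.1518]
tool_rot: [-3.14, 0.051, 0.003]
contact_force: [0.1, -0.4, -3.6]
finger_gap: 0.743
gripper_force: 30.3
```

```bash
python3 go.py 463 -229 135 -1.9; python3 -c "
from h import *
cap('scene','s1')
c=cap('top','t1');P=cloud(c)
for u,v in((320,272),(300,250),(460,220)): print(P[v,u]*1000)"
```

```text
shift [ 1.6  1.  16.8] rot [-0.07  0.11  0.05] t 5.68 F [ 0.1 -0.4 -3.6] q [-0.56 -0.05  1.82  0.    1.37  1.04]
[473.38938485  24.83082678  85.67405329]
[522.8555684   72.20085444  85.28001612]
[ 599.58974391 -291.76987069  103.79488748]
```

View pics/s1.png

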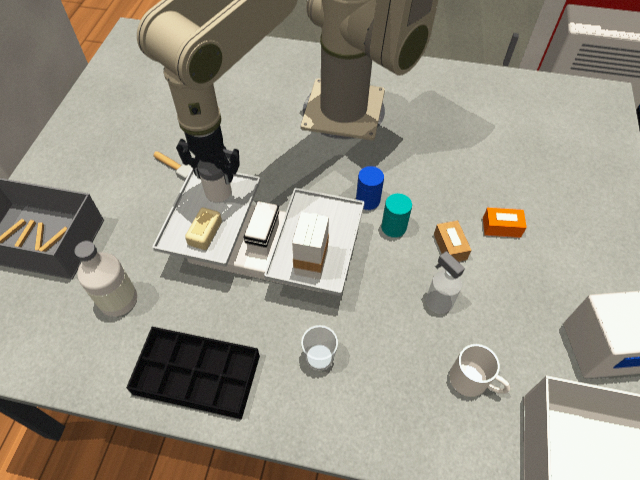

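The tub (215,185) hangs upright over the near part of the right pan, clear of the soap (204,227). Lowering it now.

Converted, 17 mm / 750 = 0.0227, 16.5 mm / 750 = 0.022.

>>> arm_command(
  translation=[
    [0.0007,0.0007,0.0027],
    [0.0013,0.0013,0.0053],
    [0.0013,0.0013,0.008],
    [0.0013,0.0013,0.0107],
    [0.0013,0.0013,0.0133],
    [0.0013,0.0013,0.016],
    [0.0013,0.0013,0.0187],
    [0.0013,0.0013,0.0207],
    [0.0013,0.0013,0.022],
    [0.0013,0.0013,0.0227],
    [0.0013,0.0013,0.0227],
    [0.0013,0.0013,0.0227],
  ],
  rot=[
    [0,0,0],
    [0,0,0],
    [0,0,0],
    [0,0,0],
    [0,0,0],
    [0,0,0],
    [0,0,0],
    [0,0,0],
    [0,0,0],
    [0,0,0],
    [0,0,0],
    [0,0,0],
  ],
)

```text
t: 6.78
ee_pos: [0.463, -0.23, 0.1364]
tool_rot: [3.141, -0.052, 0.0]
contact_force: [1.0, -2.0, -0.4]
finger_gap: 0.74
gripper_force: 30.5
```

>>> arm_command(
  translation=[
    [0,0,0],
    [0,0,0],
    [0,0,0],
    [0,0,0],
    [0,0,0],
    [0,0,0],
  ],
  rot=[
    [0,0,0],
    [0,0,0],
    [0,0,0],
    [0,0,0],
    [0,0,0],
    [0,0,0],
  ],
  gripper=1,
)

```text
t: 7.28
ee_pos: [0.4629, -0.2299, 0.1362]
tool_rot: [-3.141, 0.052, 0.0]
contact_force: [0.8, -0.4, -0.5]
finger_gap: 0.999
gripper_force: 0.0
```

Converted, -165 mm / 750 = -0.22, -160 mm / 750 = -0.2133.

>>> arm_command(
  translation=[
    [0,0,-0.0053],
    [0,0,-0.02],
    [0,0,-0.0467],
    [0,0,-0.08],
    [0,0,-0.12],
    [0,0,-0.16],
    [0,0,-0.1933],
    [0,0,-0.2133],
    [0,0,-0.22],
    [0,0,-0.22],
  ],
  rot=[
    [0,0,0],
    [0,0,0],
    [0,0,0],
    [0,0,0],
    [0,0,0],
    [0,0,0],
    [0,0,0],
    [0,0,0],
    [0,0,0],
    [0,0,0],
  ],
)

```text
t: 8.12
ee_pos: [0.4637, -0.2304, 0.3038]
tool_rot: [3.139, -0.052, 0.005]
contact_force: [0.0, 0.7, -0.9]
finger_gap: 1.003
gripper_force: 0.0
```

```bash
python3 go.py 427.7 343.7 300 24.5
```

```text
shift [ -54.9 -572.6    2.5] rot [  0.15  -0.16 -26.39] t 8.12 F [ 0.   0.7 -0.9] q [-0.56 -0.12  1.6  -0.    1.65  1.04]
```

Converted, -390 mm / 750 = -0.52, -356 mm / 750 = -0.4747, -26.4 degrees / 60 = -0.44.

>>> arm_command(
  translation=[
    [0,-0.0133,0],
    [-0.0013,-0.04,0],
    [-0.004,-0.08,0],
    [-0.008,-0.1293,0],
    [-0.0133,-0.1787,0],
    [-0.0187,-0.228,0],
    [-0.024,-0.2773,0],
    [-0.0293,-0.3267,0],
    [-0.0347,-0.376,0],
    [-0.04,-0.4253,0],
    [-0.0453,-0.4747,0],
    [-0.0507,-0.52,0],
  ],
  rot=[
    [0,0,0],
    [0,0,-0.0333],
    [0,0,-0.0667],
    [0,0,-0.1167],
    [0,0,-0.1667],
    [0,0,-0.2167],
    [0,0,-0.2667],
    [0,0,-0.3167],
    [0,0,-0.3667],
    [0,0,-0.4],
    [0,0,-0.4333],
    [0,0,-0.44],
  ],
)

```text
t: 9.12
ee_pos: [0.4359, 0.1634, 0.2993]
tool_rot: [-3.069, -0.671, 0.005]
contact_force: [0.5, -0.4, -0.5]
finger_gap: 0.999
gripper_force: 0.0
```

```bash
python3 go.py 427.7 343.7 200 24.5; python3 -c "
from h import *
c=cap('scene','s2');P=cloud(c)
print([np.round(P[v,u]*1000) for u,v in((340,250),(312,222),(190,190),(453,236))])"
```

```text
shift [  68.  -167.1   99.2] rot [-0.05  0.17  0.17] t 9.12 F [ 0.5 -0.4 -0.5] q [ 0.25 -0.25  1.73  0.    1.66  1.39]
[array([559.,  90.,  99.]), array([590.,  33., 233.]), array([ 456., -305.,   87.]), array([426., 344.,  41.])]
```

View pics/s2.png

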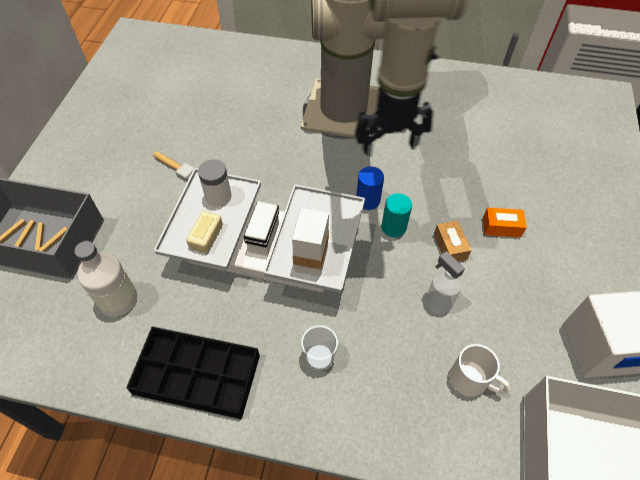

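The tub stands upright on the right pan (214,185), the soap and carton are unmoved, and the sheets are at (453,240), matching the earlier measurement.

Converted, -167 mm / 750 = -0.2227, -165 mm / 750 = -0.22.

>>> arm_command(
  translation=[
    [0.008,-0.0187,0.0053],
    [0.0227,-0.056,0.02],
    [0.0387,-0.096,0.04],
    [0.056,-0.1387,0.0667],
    [0.072,-0.176,0.0933],
    [0.084,-0.2053,0.1173],
    [0.0893,-0.22,0.1293],
    [0.0907,-0.2227,0.132],
    [0.0907,-0.2227,0.132],
    [0.0907,-0.2227,0.132],
  ],
  rot=[
    [0,0,0],
    [0,0,0],
    [0,0,0],
    [0,0,0],
    [0,0,0],
    [0,0,0],
    [0,0,0],
    [0,0,0],
    [0,0,0],
    [0,0,0],
  ],
)

```text
t: 10.0
ee_pos: [0.4306, 0.3404, 0.2028]
tool_rot: [3.07, 0.666, 0.0]
contact_force: [-0.3, -0.3, 1.6]
finger_gap: 0.998
gripper_force: 0.0
```

```bash
python3 go.py 427.7 343.7 6 24.5
```

```text
shift [ -1.3  -4.3 196.8] rot [ 0.03  0.   -0.  ] t 10.0 F [-0.3 -0.3  1.6] q [ 0.58  0.01  1.67 -0.    1.47  1.72]
```

Converted, 122 mm / 750 = 0.1627, 118 mm / 750 = 0.1573.

>>> arm_command(
  translation=[
    [0,0,0.0107],
    [0,0,0.0373],
    [0,0,0.0733],
    [0,0,0.1107],
    [0,0,0.14],
    [0,0,0.1573],
    [0,0,0.1627],
    [0,0,0.1627],
    [0,0,0.1627],
    [0,0,0.1627],
  ],
  rot=[
    [0,0,0],
    [0,0,0],
    [0,0,0],
    [0,0,0],
    [0,0,0],
    [0,0,0],
    [0,0,0],
    [0,0,0],
    [0,0,0],
    [0,0,0],
  ],
)

```text
t: 10.83
ee_pos: [0.4318, 0.3419, 0.0824]
tool_rot: [-3.069, -0.666, -0.005]
contact_force: [-0.5, -0.5, 0.5]
finger_gap: 0.995
gripper_force: 0.0
```

```bash
python3 go.py 427.7 343.7 6 24.5
```

```text
shift [-3.3 -3.3 76.4] rot [-0.03 -0.19 -0.  ] t 10.83 F [-0.5 -0.5  0.5] q [0.58 0.12 1.78 0.   1.24 1.72]
```

Converted, 76 mm / 750 = 0.1013, 70 mm / 750 = 0.0933.

>>> arm_command(
  translation=[
    [-0.0013,-0.0013,0.0107],
    [-0.004,-0.004,0.032],
    [-0.004,-0.004,0.056],
    [-0.004,-0.004,0.0773],
    [-0.004,-0.004,0.0933],
    [-0.004,-0.004,0.1013],
    [-0.004,-0.004,0.1013],
    [-0.004,-0.004,0.1013],
  ],
  rot=[
    [0,0,0],
    [0,0,0],
    [0,0,0],
    [0,0,0],
    [0,0,0],
    [0,0,0],
    [0,0,0],
    [0,0,0],
  ],
)

```text
t: 11.5
ee_pos: [0.4266, 0.3429, 0.0046]
tool_rot: [-3.07, -0.667, -0.0]
contact_force: [0.3, -0.0, 0.6]
finger_gap: 1.002
gripper_force: 0.0
```

>>> arm_command(
  translation=[
    [0,0,0],
    [0,0,0],
    [0,0,0],
    [0,0,0],
    [0,0,0],
    [0,0,0],
    [0,0,0],
    [0,0,0],
  ],
  rot=[
    [0,0,0],
    [0,0,0],
    [0,0,0],
    [0,0,0],
    [0,0,0],
    [0,0,0],
    [0,0,0],
    [0,0,0],
  ],
  gripper=-1,
  newtons=20,
)

```text
t: 12.17
ee_pos: [0.4273, 0.3433, 0.0055]
tool_rot: [-3.069, -0.667, -0.003]
contact_force: [-2.3, 1.3, 5.9]
finger_gap: 0.645
gripper_force: 22.5
```

Converted, -200 mm / 750 = -0.2667, -195 mm / 750 = -0.26.

>>> arm_command(
  translation=[
    [0,0,-0.0053],
    [0,0,-0.0187],
    [0,0,-0.0427],
    [0,0,-0.0747],
    [0,0,-0.1093],
    [0,0,-0.144],
    [0,0,-0.1787],
    [0,0,-0.2133],
    [0,0,-0.2427],
    [0,0,-0.26],
    [0,0,-0.2667],
    [0,0,-0.2667],
  ],
  rot=[
    [0,0,0],
    [0,0,0],
    [0,0,0],
    [0,0,0],
    [0,0,0],
    [0,0,0],
    [0,0,0],
    [0,0,0],
    [0,0,0],
    [0,0,0],
    [0,0,0],
    [0,0,0],
  ],
)

```text
t: 13.17
ee_pos: [0.427, 0.3431, 0.2056]
tool_rot: [-3.069, -0.667, -0.003]
contact_force: [0.5, -0.9, -0.5]
finger_gap: 0.641
gripper_force: 21.8
```

```bash
python3 go.py 471.7 30.6 205 -1.9;python3 -c "
from h import *
c=cap('scene','s3')"
```

```text
shift [-8.900e+01  3.029e+02  3.000e-01] rot [-0.05 -0.12 26.42] t 13.17 F [ 0.5 -0.9 -0.5] q [ 0.58  0.    1.67 -0.    1.47  1.73]
```

View pics/s3.png

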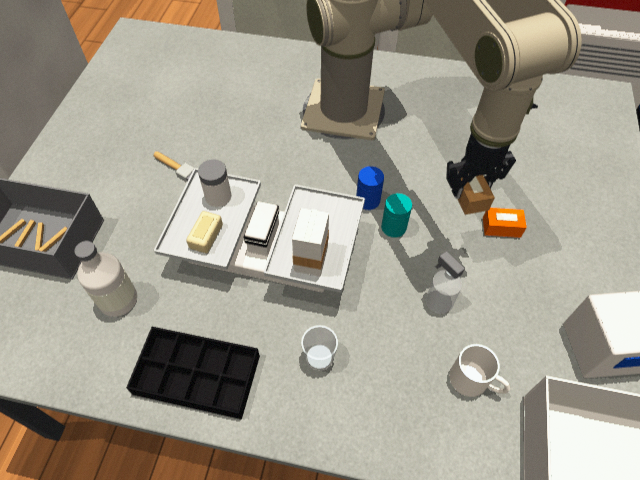

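The sheets carton (477,193) is held level, clear of the orange box. Next, move it over the left pan's near place.

Converted, 303 mm / 750 = 0.404, 292 mm / 750 = 0.3893, 26.4 degrees / 60 = 0.44.

>>> arm_command(
  translation=[
    [-0.0027,0.008,0],
    [-0.008,0.0293,0],
    [-0.0173,0.0613,0],
    [-0.0293,0.1013,0],
    [-0.0427,0.1467,0],
    [-0.056,0.192,0],
    [-0.0693,0.2373,0],
    [-0.0827,0.2827,0],
    [-0.096,0.3253,0],
    [-0.1067,0.3627,0],
    [-0.1147,0.3893,0],
    [-0.1187,0.404,0],
  ],
  rot=[
    [0,0,0.0167],
    [0,0,0.05],
    [0,0,0.0833],
    [0,0,0.1333],
    [0,0,0.1833],
    [0,0,0.2333],
    [0,0,0.2833],
    [0,0,0.3333],
    [0,0,0.3667],
    [0,0,0.4],
    [0,0,0.425],
    [0,0,0.44],
  ],
)

```text
t: 14.22
ee_pos: [0.4701, 0.0274, 0.2024]
tool_rot: [3.14, -0.059, -0.005]
contact_force: [0.0, 0.3, -2.0]
finger_gap: 0.639
gripper_force: 21.8
```

Converted, 80 mm / 750 = 0.1067, 74 mm / 750 = 0.0987.

>>> arm_command(
  translation=[
    [0,0,0.004],
    [0,0,0.016],
    [0,0,0.0373],
    [0,0,0.0613],
    [0,0,0.0827],
    [0,0,0.0987],
    [0,0,0.1067],
    [0,0,0.1067],
    [0,0,0.1067],
  ],
  rot=[
    [0,0,0],
    [0,0,0],
    [0,0,0],
    [0,0,0],
    [0,0,0],
    [0,0,0],
    [0,0,0],
    [0,0,0],
    [0,0,0],
  ],
)

```text
t: 14.97
ee_pos: [0.471, 0.0306, 0.1242]
tool_rot: [-3.141, 0.05, 0.001]
contact_force: [0.2, 0.1, -0.3]
finger_gap: 0.648
gripper_force: 21.8
```

```bash
python3 go.py 471.7 30.6 101 -1.9
```

```text
shift [ 0.7  0.  23.2] rot [-0.01  0.03  0.06] t 14.97 F [ 0.2  0.1 -0.3] q [-0.04 -0.14  1.96  0.    1.33  1.56]
```

Converted, 23 mm / 750 = 0.0307, 22.5 mm / 750 = 0.03.

>>> arm_command(
  translation=[
    [0,0,0.004],
    [0,0,0.0093],
    [0,0,0.0147],
    [0,0,0.0187],
    [0,0,0.0213],
    [0,0,0.024],
    [0,0,0.0267],
    [0,0,0.0287],
    [0,0,0.03],
    [0,0,0.0307],
    [0,0,0.0307],
    [0,0,0.0307],
  ],
  rot=[
    [0,0,0],
    [0,0,0],
    [0,0,0],
    [0,0,0],
    [0,0,0],
    [0,0,0],
    [0,0,0],
    [0,0,0],
    [0,0,0],
    [0,0,0],
    [0,0,0],
    [0,0,0],
  ],
)

```text
t: 15.97
ee_pos: [0.4712, 0.0301, 0.1014]
tool_rot: [3.141, -0.052, 0.0]
contact_force: [-0.8, -0.3, -0.8]
finger_gap: 0.641
gripper_force: 21.9
```

```bash
python3 go.py 471.7 30.6 101 -1.9;python3 -c "
from h import *
c=cap('scene','s4');P=cloud(c)
print([np.round(P[v,u]*1000) for u,v in((340,250),(312,222),(190,190))])
i=cv2.resize(c['image'][130:310,140:400,::-1],None,fx=3,fy=3); cv2.imwrite('pics/s4c.png',i)"
```

```text
shift [ 0.4 -0.5  0.4] rot [ 0.   -0.    0.02] t 15.97 F [-0.8 -0.3 -0.8] q [-0.04 -0.12  1.98 -0.    1.28  1.56]
[array([557.,  89.,  96.]), array([584.,  31., 225.]), array([ 464., -300.,   98.])]
```

View pics/s4c.png

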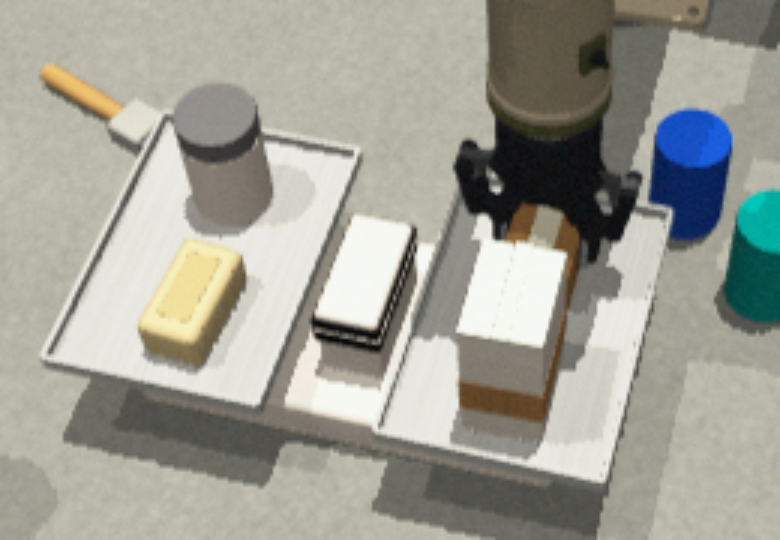

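The sheets carton (crop 545,235) is down on the left pan behind the detergent carton (510,320), and both pans are about level. I'll release and retreat.

>>> arm_command(
  translation=[
    [0,0,0],
    [0,0,0],
    [0,0,0],
    [0,0,0],
    [0,0,0],
    [0,0,0],
  ],
  rot=[
    [0,0,0],
    [0,0,0],
    [0,0,0],
    [0,0,0],
    [0,0,0],
    [0,0,0],
  ],
  gripper=1,
)

```text
t: 16.52
ee_pos: [0.4712, 0.0301, 0.1013]
tool_rot: [-3.141, 0.052, -0.0]
contact_force: [0.2, -0.9, -0.4]
finger_gap: 0.998
gripper_force: 0.0
```

Converted, -200 mm / 750 = -0.2667, -195 mm / 750 = -0.26.

>>> arm_command(
  translation=[
    [0,0,-0.0053],
    [0,0,-0.0187],
    [0,0,-0.0427],
    [0,0,-0.0747],
    [0,0,-0.1093],
    [0,0,-0.144],
    [0,0,-0.1787],
    [0,0,-0.2133],
    [0,0,-0.2427],
    [0,0,-0.26],
    [0,0,-0.2667],
    [0,0,-0.2667],
  ],
  rot=[
    [0,0,0],
    [0,0,0],
    [0,0,0],
    [0,0,0],
    [0,0,0],
    [0,0,0],
    [0,0,0],
    [0,0,0],
    [0,0,0],
    [0,0,0],
    [0,0,0],
    [0,0,0],
  ],
)

```text
t: 17.52
ee_pos: [0.4718, 0.0301, 0.3027]
tool_rot: [3.141, -0.052, 0.004]
contact_force: [-0.3, -0.5, 0.7]
finger_gap: 1.001
gripper_force: 0.0
```

Converted, -220 mm / 750 = -0.2933, -212 mm / 750 = -0.2827.

>>> arm_command(
  translation=[
    [0,-0.0107,0],
    [0,-0.0333,0],
    [0,-0.0667,0],
    [0,-0.1067,0],
    [0,-0.1467,0],
    [0,-0.1867,0],
    [0,-0.2267,0],
    [0,-0.26,0],
    [0,-0.2827,0],
    [0,-0.2933,0],
    [0,-0.2933,0],
    [0,-0.2933,0],
  ],
  rot=[
    [0,0,0],
    [0,0,0],
    [0,0,0],
    [0,0,0],
    [0,0,0],
    [0,0,0],
    [0,0,0],
    [0,0,0],
    [0,0,0],
    [0,0,0],
    [0,0,0],
    [0,0,0],
  ],
)

```text
t: 18.52
ee_pos: [0.4779, 0.2498, 0.2999]
tool_rot: [3.14, -0.05, -0.003]
contact_force: [-0.1, 0.7, 0.5]
finger_gap: 1.0
gripper_force: 0.0
```

```bash
python3 -c "
from h import *
c=cap('scene','s5');P=cloud(c)
cv2.imwrite('pics/s5c.png',cv2.resize(c['image'][130:310,140:400,::-1],None,fx=3,fy=3))
T=cap('top','t5');Q=cloud(T)
for P in(P,Q):
  for x,y in((549,86),(400,29),(440,-290),(520,-270)):
    m=(abs(P[...,0]*1e3-x)<14)&(abs(P[...,1]*1e3-y)<10)&(P[...,2]>.07)&(P[...,2]<.12); print(x,y,m.sum(),np.round(np.median(P[m][:,2])*1e3,1))
s=monitor.state();print(s['t'],s['dq'].round(3),s['contact_force'])"
```

```text
549 86 90 94.9
400 29 0 nan
440 -290 61 94.6
520 -270 75 94.8
549 86 109 96.2
400 29 37 97.3
440 -290 104 95.8
520 -270 106 95.9
18.6167 [-0.01  -0.009 -0.005  0.002  0.001  0.004] [-0.22095595 -0.41127286 -0.62570078]
  return _methods._mean(a, axis=axis, dtype=dtype,
  ret = ret.dtype.type(ret / rcount)
```

View pics/s5c.png

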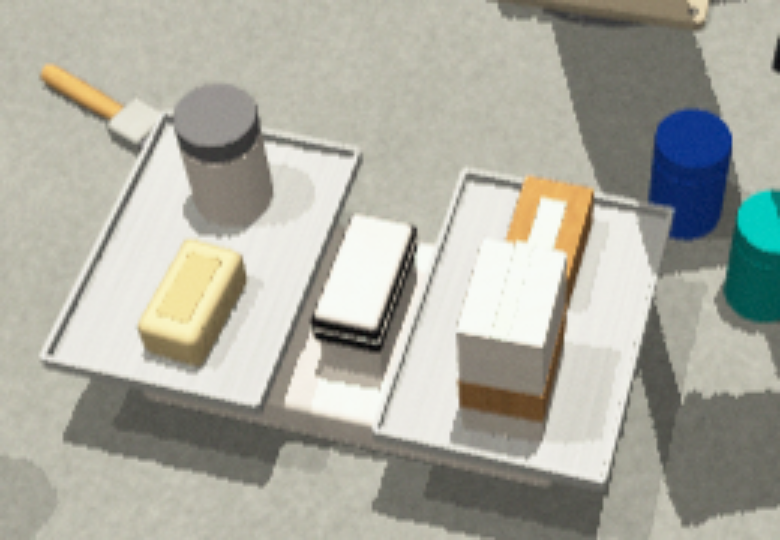

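The pans are level at about 96 mm. The tub and soap stand on the right pan (crop 217,155 and 192,300), the sheets and carton on the left (550,215 and 510,325), and the robot is clear.

```bash
python3 -c "
from plant import sign_off
print(sign_off())"
```

```text
the job is handed in; nothing more can be done
None
```

The job is handed in: the detergent carton and sheets are on the left pan, the tub and soap are on the right, and both pans measured level at about 96 mm with the arm clear, after about 19 s.

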